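# Clamp the bearing housing in the crank vice

## Robot

A 7-joint arm with a two-finger parallel gripper is mounted at the origin on a cart in front of the work surface, level with it; the furniture and walls round the work are solid. World frame = base frame: x ahead of the robot, y to its left, z up, the work surface at z = 0. Lengths are in m, angles in rad, forces in N, time in s.
With the tool pointing down it reaches from about 0.4 to 0.875 m from the base axis. Payload 19.3 kg.
Tool frame: the origin (TCP) lies between the finger pads; the fingertips stand 17 mm ahead of it and the grasp point (between the pads) lies 2 mm behind it; x points along the fingers, y is the direction in which the jaws open and shut, and the axes are right-handed (so a half turn about x gives the same grasp; the last joint's range is limited). The gripper opens to 85 mm and grips with 20 to 120 N. Pads are 22 mm wide; open, the fingers measure 114 mm over their backs; the gripper's body (76 mm by 85 mm) begins 54 mm behind the grasp point. The pads swing forward as they close: fully open they stand 13 mm farther back than shut.
Start: joints at [1.265, 0.521, -0.036, 1.599, 0.021, 1.021, -0.113], TCP at [0.146, -0.608, 0.248] pointing down, gripper open.
Joint ranges: [-2.91, 2.91], [-0.3, 2.13], [-1.5, 1.42], [0.17, 2.43], [-1.26, 4.41], [0.16, 1.93], [-2.52, 2.52]. Speed limits (rad/s): [1.89, 1.89, 2.39, 2.39, 3.01, 3.01, 3.01].

## Interface

Orientations are given as [roll, pitch, yaw] about the fixed x, y, z axes, in that order (R = Rz(yaw) Ry(pitch) Rx(roll)).
In Python, from workcell import bot gives the robot as it stands.
- The arm moves only by the shell command python3 -m creep 'ROWS' [FORCE]. ROWS is JSON, a list of rows, each an object of numbers: "wx", "wy", "wz": the turn, a rotation vector about the tool's x, y, z in degrees; "tx", "ty", "tz": the shift along the tool's x, y, z in m; "claw": the closure, from 0 (fully open) to 1 (shut). A call has 1 to 8 rows; each row is the pose to reach, as a shift and turn from the pose measured when the call began, along the tool's axes at that moment; what a row does not reach only later rows make up. A row lasts 1/10 s, in which the tool goes at most 50 mm and 8.59 degrees, less where a joint would pass 70% of its speed; a pose out of reach is approached as far as the arm can. A call with a gripper value outside its range is refused whole. The fingers move at their own pace and stop on an object; FORCE is the grip in N (left out, the last holds). Time passes only in rows, so rows that repeat a pose let the fingers close. It gives the time, the measured TCP pose, the force and the opening at its end, in the units of the state.
- bot.observe(): the state, without advancing time (a new reading comes with each control period).
- bot.grab_frame(name): name is "scene" or "side" or "wrist"; returns the picture (480x640x3 uint8, blue, green, red); there is no depth.
- bot.get_calibration(name): a dict with "fx", "fy", "cx", "cy" (pixels), "R" (3x3) and "t" (3): a world point X has camera coordinates R X + t. Camera axes: x right, y down, z forward; pixel columns grow to the right and rows downward; lengths in m; the calibration is good to about 2 mm. A picture is of the moment at which its call begins: read the wrist's pose just before it. get_calibration takes no time and is no camera call; for the wrist camera it gives the pose at the moment of the call.
- bot.job_done(): hands the job in, once; it reports no verdict.
The state is a dict: "clock": time; "qpos": joint angles; "qd": joint speeds; "joint_efforts": joint torques, N m; "position": TCP position; "tool_rot": TCP orientation; "force": force on the tool from outside, world axes, zero at the start; "moment": the same for the moment, N m; "grip_width": finger opening in m.
Only numpy, scipy, OpenCV 4.12 (cv2) and the standard library are available. Lean on these libraries where they do the work, as an engineer would, in place of code of your own. Each camera call takes 0.05 s, during which the arm holds its last target.

## Task

Slide the loose bearing housing on the bed of the crank vice straight back until it sits flush against the fence at the back of the bed. Then take the black sleeve of the crank and wind the crank clockwise (seen from above), keeping hold of the sleeve all the way without letting go, until the crank comes to its stop and the housing is clamped square between the jaws, still flush with the fence; then let go. Leave the other things on the bench where they are.

Things in the scene. Friction and masses are not known exactly. Their poses are not given: they have to be found in the camera images.
- vice: Crank vice fixed on the bench: grey bed 190 x 340 mm, its flat top 20 mm above the bench. Origin at bench height, inside the bed's outline; local x points to the back (the fence side, roughly away from the robot), y from gearbox to fixed jaw, z up. The bed spans x -85..105, y -158..182 mm. Its near side (-x) is open.
- fence_face (a point): Steel fence along the back of the bed: this point is on the top front edge of its face, the plane vice-local x = 90 mm; the point lies at local (90, 110, 46) mm. The face runs from local y 42 to 170 mm, 26 mm high above the bed.
- fixed_jaw_face (a point): Fixed jaw at the +y end of the bed: this point is on the top edge of its face, the plane vice-local y = 140 mm, at local (41, 140, 68) mm. The face spans local x -2..84 mm.
- spindle (a point): Vertical crank spindle on top of the grey gearbox (84 x 84 mm, about 85 mm high, centred on it): the point on the axis at vice-local (0, -100, 85) mm. The crank's hub reaches 106 mm above the bench.
- housing: Loose bearing housing, aluminium block 90 (x) x 60 (y) x 45 mm high with a 30 mm vertical bore, 0.4 to 0.85 kg, standing on the bed between the jaws, up to 0.15 rad askew. Origin: centre of its underside. It starts 30 to 60 mm short of the fence. Flush with the fence its origin is at vice-local x = 45 mm; clamped it is at (45, 110) mm. The winding jaw pushes it along the fence onto the fixed jaw.
- pad: Steel pressure plate on the front of the sliding jaw (86 mm wide, local x -5..81 mm, top 67 mm above the bench), pressed forward by springs (1500 N/m, 3 N preload, 10 mm travel). Its face is 14 mm ahead (+y) of this origin. The jaw advances 7 mm per radian of crank. At the crank's stop it presses the housing with about 12 N.
- sleeve: Upright black grip sleeve, a cylinder 25 mm in diameter and 60 mm high (rims 27 mm), that spins freely on its pin at the end of the crank arm, 60 mm from the spindle axis. Origin: its centre, 131 mm above the bench. The flat crank arm below it has its top 97 mm above the bench; apart from the hub all else on the vice is lower.
- crank (a joint): Crank angle in rad, growing clockwise seen from above. At q the sleeve is at vice-local (-60 sin q, -100 - 60 cos q) mm: at 0 straight in -y from the spindle. It starts between 0 and 0.8 and ends at a firm stop at 8.2 (1.3 turns from 0). It needs about 4 to 6 N at the sleeve, a little more once clamping, and stays where it is left.
- marker: Blue paint marker lying on the bench, 137 mm long, 16 mm thick, in front of the vice; a bystander. Origin: centre of its underside.
- spare_bearing: Small ball bearing lying on the bench, 29 mm across and 12 mm high; a bystander. Origin: centre of its underside.
There are look-alikes about, which are no part of the job. There is more than one size of the housing; the one meant has the size given above.

How it is judged:
On the way, in this order (a step that is already met when the one before it is completed fails the run):
1. the housing sits flush against the fence while the crank has not yet been wound (x of housing in the frame of vice above 0.041 m and angle between the x axis of housing and the x axis of vice, either way round below 0.07 rad and value of joint crank below 1.2 rad), for 0.2 s.
2. the crank is being wound, held by its sleeve (value of joint crank above 4 rad and contact force between the fingers and sleeve above 0.5 N), for 0.05 s.
At the end, for the whole second after the job is handed in: The crank is at its stop (beyond 7.8 of 8.2 rad), the pressure plate presses on the housing with more than 4 N, and the housing rests flat against the fixed jaw (within 3 mm) and the fence (within 4 mm), square to the vice within 0.05 rad, at rest (value of joint crank above 7.8 rad and x of housing in the frame of vice above 0.041 m and y of housing in the frame of vice between 0.107 and 0.113 m and angle between the x axis of housing and the x axis of vice, either way round below 0.05 rad and angle between housing's own z axis and vertical below 0.05 rad and contact force between pad and housing above 4 N and linear speed of housing below 0.01 m/s); the robot touches nothing.
It fails at once if the sleeve is let go while the crank is on its way (between 1.2 and 7.2 rad) (value of joint crank between 1.2 and 7.2 rad and contact force between the fingers and sleeve below 0.1 N).
It fails at once if the marker is moved more than 30 mm (distance of marker from where it was at the start of the episode above 0.03 m).
It fails at once if the spare bearing is moved more than 30 mm (distance of spare_bearing from where it was at the start of the episode above 0.03 m).
It also fails if it takes over 69 s, if anything falls off the work surface, if the arm or the gripper's body presses on something with over 40 N, if the wrist force passes 120 N, or if a joint passes its speed limit or range.

## Working session

There is one attempt and no reset: what is moved stays moved. The work goes in short steps, Python scripts to look and compute and a shell command to move; the robot and the scene stay as the last step left them, time stands still between calls to the robot, and variables do not carry over. Pictures are saved under pics/ and viewed, and the job is handed in when it is done.

```bash
mkdir -p pics; ls; python3 - <<'E'
from workcell import bot
import cv2
print(bot.observe())
for n in ("scene","side","wrist"):
    print(n,bot.get_calibration(n)); cv2.imwrite(f"pics/{n}0.png",bot.grab_frame(n))
E
```

```text
pics
{'clock': 0.0, 'qpos': array([ 1.26481289,  0.52203035, -0.03632235,  1.59998583,  0.02115245,
        1.02113104, -0.1127932 ]), 'qd': array([ 0.00090435, -0.00034261,  0.00034019, -0.00094803,  0.00081891,
       -0.00057483,  0.00061198]), 'joint_efforts': array([-5.01282066e-04, -9.27102900e+01,  1.97907574e+00, -3.69926798e+01,
        1.77577062e-02,  8.18684144e-03,  2.19014890e-05]), 'position': array([ 0.1459021 , -0.60740061,  0.24772354]), 'tool_rot': array([-1.53097914,  1.56962451,  1.84636413]), 'force': array([ 0.67292441,  0.12836529, -0.61284659]), 'moment': array([-0.02933953,  0.00473545, -0.01530519]), 'grip_width': 0.08575912900735547}
scene {'fx': 538.4755484361056, 'fy': 538.4755484361056, 'cx': 324.07237511437637, 'cy': 243.50725293549823, 'R': array([[-0.91994601, -0.39204224, -0.00149194],
       [-0.30212705,  0.71137055, -0.63456377],
       [ 0.24983712, -0.58331365, -0.77286907]]), 't': array([0.4059395 , 0.30984881, 0.87548932])}
side {'fx': 503.4266357013661, 'fy': 503.4266357013661, 'cx': 324.4215794946788, 'cy': 244.1082899260454, 'R': array([[-0.82425207, -0.56576204,  0.02284374],
       [-0.36101051,  0.49401536, -0.79096159],
       [ 0.43621088, -0.66019856, -0.61143923]]), 't': array([0.33444148, 0.33676026, 0.60338127])}
wrist {'fx': 429.60020105228165, 'fy': 429.60020105228165, 'cx': 323.1410243400872, 'cy': 238.13365502915528, 'R': array([[ 0.23404294, -0.97222542, -0.00127554],
       [-0.91900472, -0.22165892,  0.3260332 ],
       [-0.3172605 , -0.07513354, -0.94535746]]), 't': array([-0.6242343 , -0.04218467,  0.38147749])}
```

View pics/scene0.png

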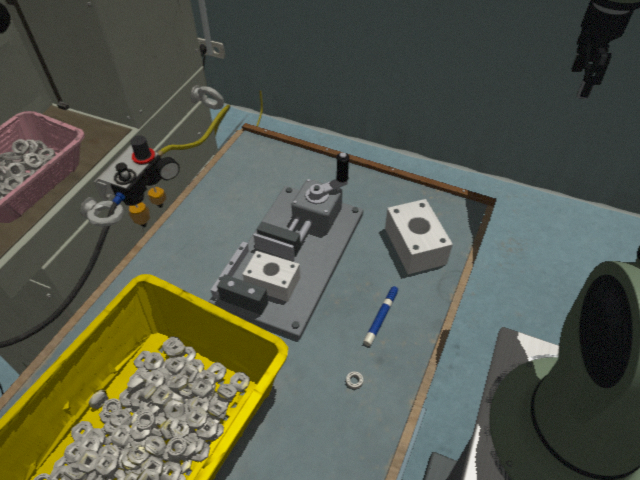

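View pics/side0.png

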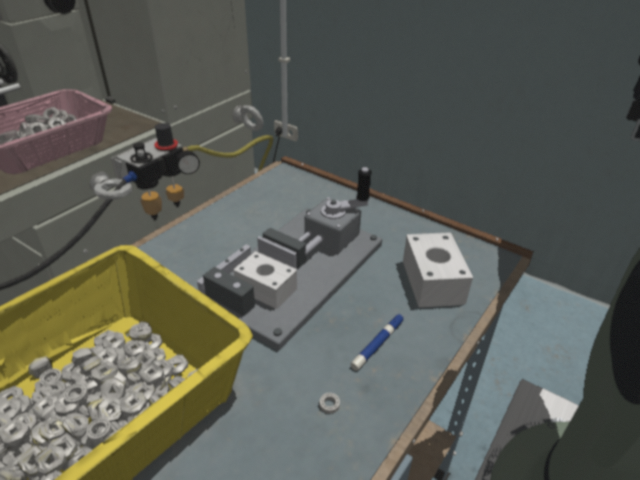

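View pics/wrist0.png

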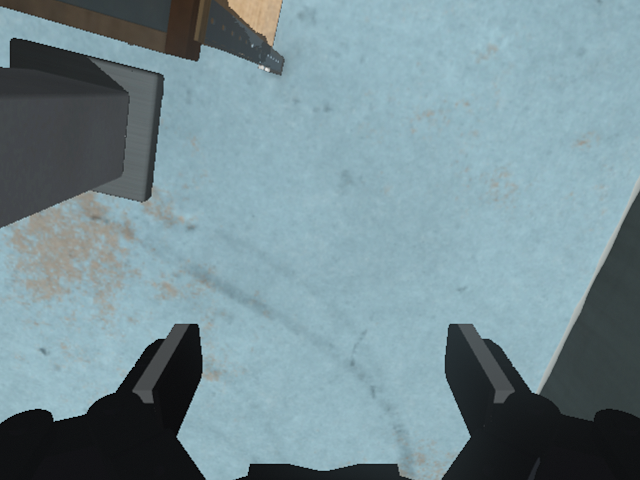

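The scene view shows the vice (bed corners about (300,335), (360,208)), the housing at about (271,272), the sleeve at about (343,166), the marker at about (380,317) and the bearing at about (354,380). I'll zoom in to measure.

```bash
python3 - <<'E'
import cv2
a=cv2.imread("pics/scene0.png")[140:345,200:375]; cv2.imwrite("pics/s_crop.png",cv2.resize(a,None,fx=2.9,fy=2.9,interpolation=cv2.INTER_CUBIC))
a=cv2.imread("pics/side0.png")[155:355,190:390]; cv2.imwrite("pics/d_crop.png",cv2.resize(a,None,fx=3,fy=3,interpolation=cv2.INTER_CUBIC))
E
```

```text
(no output)
```

View pics/s_crop.png

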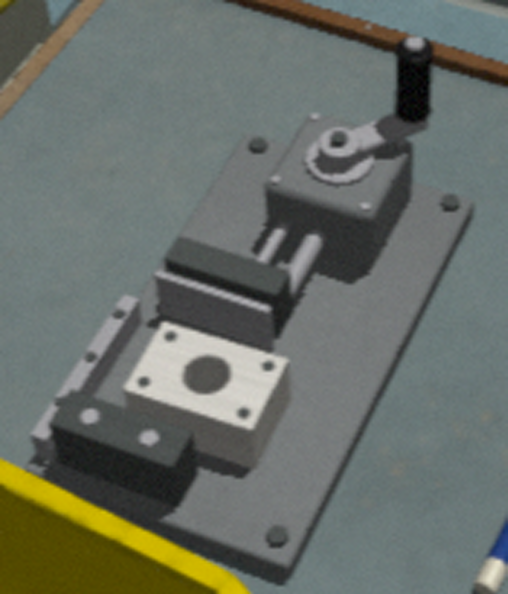

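View pics/d_crop.png

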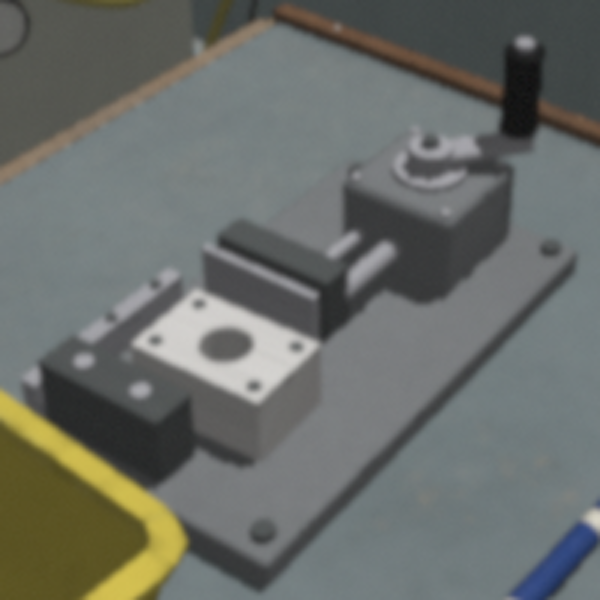

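```bash
cat > h.py <<'E'
import numpy as np,cv2
from workcell import bot
S=bot.get_calibration("scene");D=bot.get_calibration("side")
def ray(c,u,v,z):
    R=np.array(c["R"]);t=np.array(c["t"]);o=-R.T@t
    d=R.T@np.array([(u-c["cx"])/c["fx"],(v-c["cy"])/c["fy"],1]); return o+d*(z-o[2])/d[2]
def s(u,v,z): return ray(S,200+u/2.9,140+v/2.9,z)
def d(u,v,z): return ray(D,190+u/3,155+v/3,z)
def proj(c,X): 
    p=np.array(c["R"])@X+c["t"]; return c["cx"]+c["fx"]*p[0]/p[2],c["cy"]+c["fy"]*p[1]/p[2]
E
python3 - <<'E'
from h import *
np.set_printoptions(precision=4,suppress=True)
for n,a,b,z in [("corner+",(284,563),(263,572),.02),("corner-",(473,205),(576,255),.02),("hub",(339,140),(431,145),.106),
 ("sl top",(415,45),(525,43),.161),("sl bot",(412,117),(519,134),.101),
 ("hous bore",(208,376),(227,345),.065),("h1",(165,321),(196,289),.065),("h2",(289,357),(321,346),.065),("h3",(252,431),(261,404),.065),("h4",(124,386),(132,342),.065)]:
    p,q=s(*a,z),d(*b,z); print(n,p,q,(p-q)[:2]*1000)
for n,u,v,z in [("marker",380,317,.016),("marker",394,290,.01),("m",367,342,.01),("bearing",354,380,.012)]:
    print(n,ray(S,u,v,z))
E
```

```text
corner+ [0.4848 0.0179 0.02  ] [0.4798 0.0219 0.02  ] [ 5.0313 -4.061 ]
corner- [ 0.4827 -0.3123  0.02  ] [ 0.4819 -0.3141  0.02  ] [0.768  1.7973]
hub [ 0.5663 -0.2569  0.106 ] [ 0.5635 -0.2565  0.106 ] [ 2.7794 -0.3971]
sl top [ 0.5324 -0.3105  0.161 ] [ 0.5355 -0.3177  0.161 ] [-3.1191  7.1555]
sl bot [ 0.53   -0.3028  0.101 ] [ 0.529  -0.3077  0.101 ] [0.9139 4.8431]
hous bore [ 0.5751 -0.0646  0.065 ] [ 0.5756 -0.0675  0.065 ] [-0.5033  2.9052]
h1 [ 0.6217 -0.0941  0.065 ] [ 0.6232 -0.0961  0.065 ] [-1.4873  1.9661]
h2 [ 0.5335 -0.099   0.065 ] [ 0.5318 -0.0982  0.065 ] [ 1.618  -0.8048]
h3 [ 0.5304 -0.037   0.065 ] [ 0.5292 -0.0405  0.065 ] [1.2318 3.4978]
h4 [ 0.6211 -0.0364  0.065 ] [ 0.6208 -0.0379  0.065 ] [0.2463 1.4845]
marker [ 0.3611 -0.0764  0.016 ]
marker [ 0.3571 -0.1483  0.01  ]
m [ 0.3661 -0.0213  0.01  ]
bearing [0.361  0.0574 0.012 ]
```

The two views agree to a few mm. The vice is nearly axis-aligned, with its origin at about (0.566, -0.157), the housing at local (9, 91) mm and q at about 0.58. Next are the tool axes.

```bash
cat >> h.py <<'E'
from scipy.spatial.transform import Rotation as Ro
np.set_printoptions(precision=4,suppress=True)
def Rt(): return Ro.from_euler("xyz",bot.observe()["tool_rot"])
def go(target, Rgoal=None):
    o=bot.observe();R=Rt(); t=R.inv().apply(np.array(target)-o["position"])
    w=None if Rgoal is None else np.degrees((R.inv()*Rgoal).as_rotvec())
    print("t",o["clock"],"pos",o["position"],"shift",t,"turn",w,"F",o["force"],"w",o["grip_width"])
# goal orientations: tool x down, tool y along +world y => z = x cross y
def down(yaw): # yaw = direction of tool y in world
    y=np.array([np.cos(yaw),np.sin(yaw),0]);x=np.array([0,0,-1.]); return Ro.from_matrix(np.c_[x,y,np.cross(x,y)])
E
python3 - <<'E'
from h import *
print(Rt().as_matrix())
for a in (np.pi/2,-np.pi/2): go([.47,-.066,.20],down(a))
E
```

```text
[[-0.0002  0.2336 -0.9723]
 [ 0.0008 -0.9723 -0.2336]
 [-1.     -0.0009  0.    ]]
t 0.15 pos [ 0.1459 -0.6075  0.2479] shift [ 0.0482 -0.4508 -0.4416] turn [-166.4908   -0.0725    0.0116] F [ 0.1069 -0.2472  0.5564] w 0.08528066982970972
t 0.15 pos [ 0.1459 -0.6075  0.2479] shift [ 0.0482 -0.4508 -0.4416] turn [13.5092  0.008   0.0496] F [ 0.1069 -0.2472  0.5564] w 0.08528066982970972
```

```bash
python3 -m creep '[{"tx":0.01,"ty":-0.04,"tz":-0.04,"wx":3,"claw":0.7},{"tx":0.015,"ty":-0.07,"tz":-0.07,"wx":6,"claw":0.7},{"tx":0.02,"ty":-0.10,"tz":-0.10,"wx":9,"claw":0.7},{"tx":0.02,"ty":-0.13,"tz":-0.13,"wx":13.5,"claw":0.7},{"tx":0.02,"ty":-0.165,"tz":-0.16,"wx":13.5,"claw":0.7},{"tx":0.02,"ty":-0.20,"tz":-0.195,"wx":13.5,"claw":0.7},{"tx":0.02,"ty":-0.23,"tz":-0.225,"wx":13.5,"claw":0.7},{"tx":0.02,"ty":-0.26,"tz":-0.255,"wx":13.5,"claw":0.7}]' 40; python3 - <<'E'
from h import *
go([.47,-.066,.20],down(-np.pi/2))
E
```

```text
t 0.15 pos [ 0.1459 -0.6075  0.2479] shift [ 0.0482 -0.4508 -0.4416] turn [13.5092  0.008   0.0496] F [ 0.1069 -0.2472  0.5564] w 0.08528066982970972$[0]: bad value
```

```bash
python3 -m creep '[{"wx":3,"wy":0,"wz":0,"tx":0.01,"ty":-0.04,"tz":-0.04,"claw":0.7}]' 40; python3 -m creep --help | head -30
```

```text
clock: 0.25
position: [0.1685, -0.5687, 0.2392]
tool_rot: [0.779, 1.568, -2.185]
force: [1.3, 0.3, -1.9]
grip_width: 0.0729invalid input: not JSON, or not a number
```

```bash
python3 -m creep '[{"wx":3,"wy":0,"wz":0,"tx":0.01,"ty":-0.03,"tz":-0.03,"claw":0.7},{"wx":6,"wy":0,"wz":0,"tx":0.01,"ty":-0.065,"tz":-0.06,"claw":0.7},{"wx":10,"wy":0,"wz":0,"tx":0.01,"ty":-0.10,"tz":-0.09,"claw":0.7},{"wx":10,"wy":0,"wz":0,"tx":0.01,"ty":-0.13,"tz":-0.12,"claw":0.7},{"wx":10,"wy":0,"wz":0,"tx":0.01,"ty":-0.165,"tz":-0.16,"claw":0.7},{"wx":10,"wy":0,"wz":0,"tx":0.01,"ty":-0.20,"tz":-0.19,"claw":0.7},{"wx":10,"wy":0,"wz":0,"tx":0.01,"ty":-0.23,"tz":-0.22,"claw":0.7},{"wx":10,"wy":0,"wz":0,"tx":0.01,"ty":-0.26,"tz":-0.25,"claw":0.7}]'; python3 - <<'E'
from h import *
go([.47,-.066,.20],down(-np.pi/2))
E
```

```text
clock: 1.05
position: [0.3694, -0.267, 0.2285]
tool_rot: [1.045, 1.568, -2.093]
force: [1.2, 0.0, 0.6]
grip_width: 0.0253
t 1.05 pos [ 0.3694 -0.267   0.2285] shift [ 0.028  -0.2008 -0.1013] turn [ 0.1772  0.0677 -0.1173] F [1.2344 0.0083 0.645 ] w 0.02532985399109178
```

```bash
python3 -m creep '[{"wx":0,"wy":0,"wz":0,"tx":0.01,"ty":-0.045,"tz":-0.02,"claw":0.7},{"wx":0,"wy":0,"wz":0,"tx":0.02,"ty":-0.09,"tz":-0.04,"claw":0.7},{"wx":0,"wy":0,"wz":0,"tx":0.03,"ty":-0.13,"tz":-0.06,"claw":0.7},{"wx":0,"wy":0,"wz":0,"tx":0.04,"ty":-0.17,"tz":-0.08,"claw":0.7},{"wx":0,"wy":0,"wz":0,"tx":0.05,"ty":-0.20,"tz":-0.10,"claw":0.7},{"wx":0,"wy":0,"wz":0,"tx":0.05,"ty":-0.20,"tz":-0.10,"claw":0.7},{"wx":0,"wy":0,"wz":0,"tx":0.05,"ty":-0.20,"tz":-0.10,"claw":0.7}]'; python3 - <<'E'
from h import *
go([.47,-.066,.20],down(-np.pi/2))
c=bot.get_calibration("wrist"); print(c)
cv2.imwrite("pics/w1.png",bot.grab_frame("wrist"))
E
```

```text
clock: 1.75
position: [0.4686, -0.0663, 0.1776]
tool_rot: [0.734, 1.568, -2.403]
force: [-0.9, -1.1, 0.3]
grip_width: 0.0254
t 1.75 pos [ 0.4686 -0.0663  0.1776] shift [-0.0224 -0.0002 -0.0014] turn [ 0.2697  0.124  -0.1124] F [-0.8623 -1.1426  0.3137] w 0.025448032536251653
{'fx': 429.60020105228165, 'fy': 429.60020105228165, 'cx': 323.1410243400872, 'cy': 238.13365502915528, 'R': array([[ 0.0052, -1.    ,  0.0018],
       [-0.9446, -0.0043,  0.3281],
       [-0.3281, -0.0034, -0.9446]]), 't': array([-0.0687,  0.4231,  0.4678])}
```

View pics/w1.png

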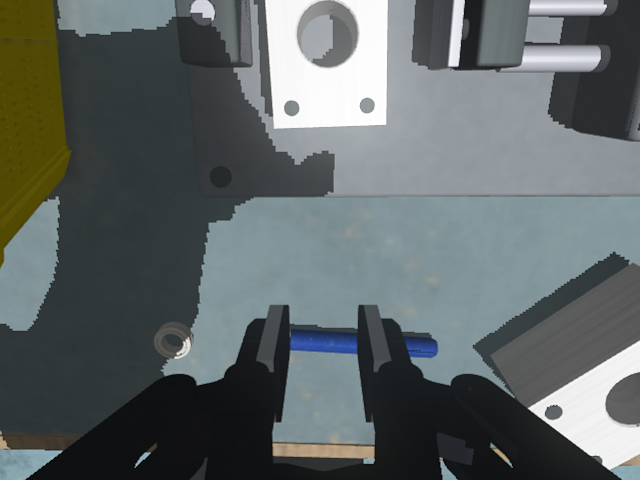

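The wrist view shows the housing's near corners at (274,128) and (387,124), its bore at (328,34), and the bed's front edge along row ~195.

```bash
python3 - <<'E'
from h import *
c=bot.get_calibration("wrist")
for n,u,v,z in [("nl",274,128,.065),("nr",387,124,.065),("bore",328,34,.065),("edge",330,195.5,.02),("edge",620,195.5,.02),("edgecorner",197,195.5,.02),
 ("fj top near right",240,66,.067),("fj",237,2,.068),("pad near",450,66,.067),("pad",461,2,.067),("hl",264,2,.065),("hr",386,2,.065)]:
  print(n,ray(c,u,v,z))
go([.51,-.066,.047],down(-np.pi/2))
E
```

```text
nl [ 0.5333 -0.0403  0.065 ]
nr [ 0.5356 -0.1012  0.065 ]
bore [ 0.5795 -0.0691  0.065 ]
edge [ 0.4854 -0.0718  0.02  ]
edge [ 0.486  -0.2679  0.02  ]
edgecorner [0.4851 0.018  0.02  ]
fj top near right [ 0.5643 -0.0242  0.067 ]
fj [ 0.5932 -0.0247  0.068 ]
pad near [ 0.5647 -0.1317  0.067 ]
pad [ 0.5938 -0.1341  0.067 ]
hl [ 0.5938 -0.0375  0.065 ]
hr [ 0.594  -0.0977  0.065 ]
t 1.8 pos [ 0.4683 -0.0672  0.1779] shift [ 0.1308 -0.0014 -0.0419] turn [ 0.1761  0.1039 -0.1332] F [-0.2201  0.1838 -0.7171] w 0.025693632589724683
```

```bash
python3 -m creep '[{"wx":0,"wy":0,"wz":0,"tx":0.03,"ty":0,"tz":-0.03,"claw":0.7},{"wx":0,"wy":0,"wz":0,"tx":0.07,"ty":0,"tz":-0.035,"claw":0.7},{"wx":0,"wy":0,"wz":0,"tx":0.10,"ty":0,"tz":-0.035,"claw":0.7},{"wx":0,"wy":0,"wz":0,"tx":0.12,"ty":0,"tz":-0.035,"claw":0.7},{"wx":0,"wy":0,"wz":0,"tx":0.132,"ty":0,"tz":-0.035,"claw":0.7},{"wx":0,"wy":0,"wz":0,"tx":0.132,"ty":0,"tz":-0.035,"claw":0.7}]'; python3 - <<'E'
from h import *
go([.559,-.068,.046],down(-np.pi/2))
cv2.imwrite("pics/w2.png",bot.grab_frame("wrist"))
E
```

```text
clock: 2.4
position: [0.5023, -0.0682, 0.0451]
tool_rot: [0.612, 1.566, -2.527]
force: [0.2, -0.1, 0.3]
grip_width: 0.0258
t 2.4 pos [ 0.5023 -0.0682  0.0451] shift [-0.0011 -0.0001 -0.0567] turn [ 0.1086  0.2058 -0.1449] F [ 0.2234 -0.1433  0.2503] w 0.02580253263596185
```

View pics/w2.png

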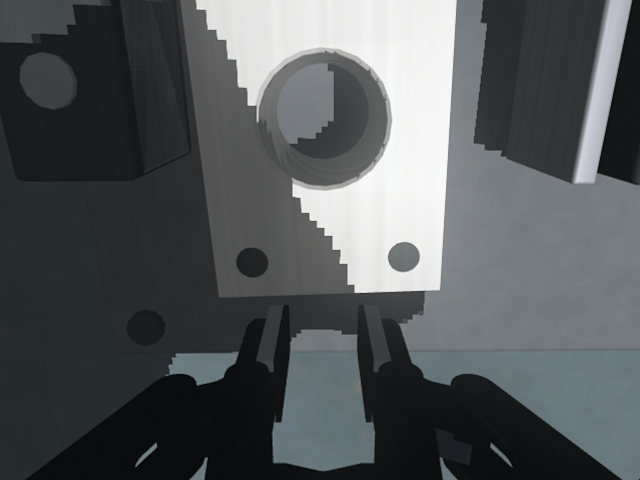

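The fingers are centred behind the housing (face row ~295), so I'll push.

```bash
python3 -m creep '[{"wx":0,"wy":0,"wz":0,"tx":0,"ty":0,"tz":-0.008,"claw":0.7},{"wx":0,"wy":0,"wz":0,"tx":0,"ty":0,"tz":-0.014,"claw":0.7},{"wx":0,"wy":0,"wz":0,"tx":0,"ty":0,"tz":-0.019,"claw":0.7},{"wx":0,"wy":0,"wz":0,"tx":0,"ty":0,"tz":-0.024,"claw":0.7},{"wx":0,"wy":0,"wz":0,"tx":0,"ty":0,"tz":-0.029,"claw":0.7},{"wx":0,"wy":0,"wz":0,"tx":0,"ty":0,"tz":-0.034,"claw":0.7},{"wx":0,"wy":0,"wz":0,"tx":0,"ty":0,"tz":-0.039,"claw":0.7},{"wx":0,"wy":0,"wz":0,"tx":0,"ty":0,"tz":-0.043,"claw":0.7}]'; python3 -m creep '[{"wx":0,"wy":0,"wz":0,"tx":0,"ty":0,"tz":-0.003,"claw":0.7},{"wx":0,"wy":0,"wz":0,"tx":0,"ty":0,"tz":-0.006,"claw":0.7}]';python3 - <<'E'
from h import *
go([.559,-.068,.046],down(-np.pi/2))
c=bot.get_calibration("wrist");cv2.imwrite("pics/w3.png",bot.grab_frame("wrist"))
E
```

```text
clock: 3.25
position: [0.5452, -0.0681, 0.0461]
tool_rot: [0.556, 1.566, -2.584]
force: [-9.2, -0.0, 8.5]
grip_width: 0.0251
clock: 3.45
position: [0.5507, -0.0682, 0.0462]
tool_rot: [0.446, 1.564, -2.694]
force: [-6.8, -0.3, 3.7]
grip_width: 0.0255
t 3.45 pos [ 0.5507 -0.0682  0.0462] shift [ 0.0001 -0.0002 -0.0083] turn [ 0.1056  0.3593 -0.1722] F [-6.802  -0.3077  3.7156] w 0.025511411376840105
```

View pics/w3.png

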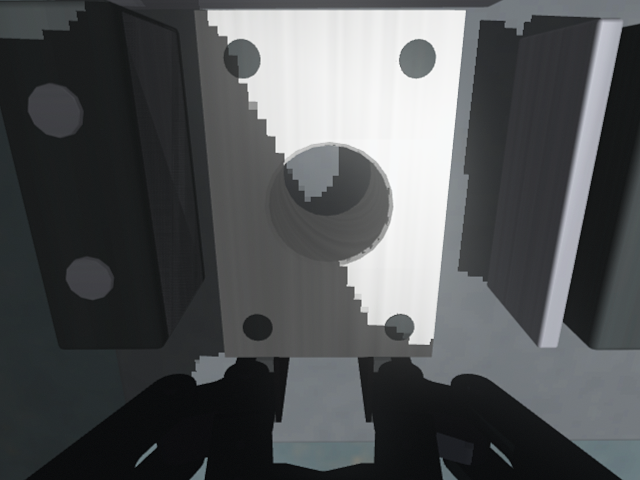

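The housing is nearly at the fence (back edge at row ~10). I'll finish gently.

```bash
python3 -m creep '[{"wx":0,"wy":0,"wz":0,"tx":0,"ty":0,"tz":-0.003,"claw":0.7},{"wx":0,"wy":0,"wz":0,"tx":0,"ty":0,"tz":-0.005,"claw":0.7}]';python3 -m creep '[{"wx":0,"wy":0,"wz":0,"tx":0,"ty":0,"tz":-0.002,"claw":0.7},{"wx":0,"wy":0,"wz":0,"tx":0,"ty":0,"tz":-0.003,"claw":0.7}]';python3 -m creep '[{"wx":0,"wy":0,"wz":0,"tx":0,"ty":0,"tz":-0.002,"claw":0.7}]'
```

```text
clock: 3.7
position: [0.5559, -0.0682, 0.0462]
tool_rot: [0.416, 1.563, -2.723]
force: [-5.4, -0.9, 0.5]
grip_width: 0.0258
clock: 3.9
position: [0.5576, -0.0682, 0.0461]
tool_rot: [0.314, 1.56, -2.826]
force: [-17.3, 1.6, 12.8]
grip_width: 0.0253
clock: 4.0
position: [0.5576, -0.0683, 0.0461]
tool_rot: [0.24, 1.556, -2.9]
force: [-20.3, 1.9, 17.2]
grip_width: 0.0254
```

The force rose and x stopped advancing: it's at the fence. I'll hold, back off and check.

```bash
python3 -m creep '[{"wx":0,"wy":0,"wz":0,"tx":0,"ty":0,"tz":0,"claw":0.7},{"wx":0,"wy":0,"wz":0,"tx":0,"ty":0,"tz":0,"claw":0.7},{"wx":0,"wy":0,"wz":0,"tx":0,"ty":0,"tz":0.01,"claw":0.7},{"wx":0,"wy":0,"wz":0,"tx":-0.005,"ty":0,"tz":0.03,"claw":0.7},{"wx":0,"wy":0,"wz":0,"tx":-0.04,"ty":0,"tz":0.05,"claw":0.7},{"wx":0,"wy":0,"wz":0,"tx":-0.08,"ty":0,"tz":0.05,"claw":0.7},{"wx":0,"wy":0,"wz":0,"tx":-0.12,"ty":0,"tz":0.05,"claw":0.7},{"wx":0,"wy":0,"wz":0,"tx":-0.12,"ty":0,"tz":0.05,"claw":0.7}]';python3 - <<'E'
from h import *
go([.507,-.09,.25],down(-np.pi/2))
c=bot.get_calibration("wrist");np.save("c4.npy",c,allow_pickle=True);cv2.imwrite("pics/w4.png",bot.grab_frame("wrist"))
E
```

```text
clock: 4.8
position: [0.5114, -0.0682, 0.1715]
tool_rot: [0.591, 1.563, -2.55]
force: [0.5, -0.4, -0.7]
grip_width: 0.0258
t 4.8 pos [ 0.5114 -0.0682  0.1715] shift [-0.0784  0.0222  0.0049] turn [ 0.0729  0.3524 -0.2366] F [ 0.5446 -0.3566 -0.6667] w 0.02582737869153233
```

View pics/w4.png

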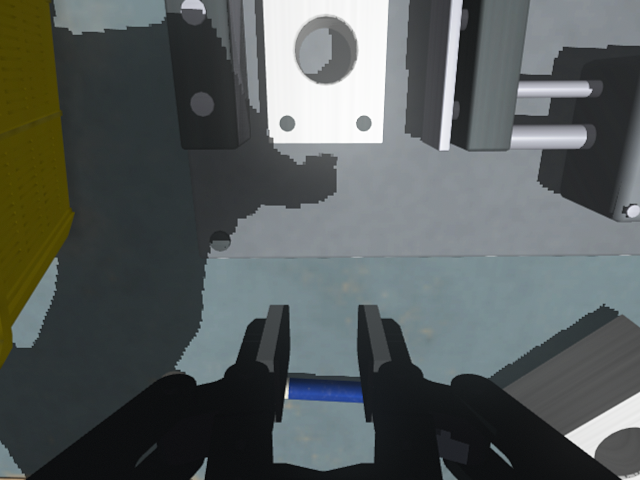

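```bash
python3 - <<'E'
from h import *
c=np.load("c4.npy",allow_pickle=True).item()
for n,u,v,z in [("nl",267,143,.065),("nr",384,143,.065),("bore",326,49,.065),("edge",350,257.5,.02),("edge",620,257.5,.02),("fj",248,148,.068),("padn",447,150,.067)]:
  print(n,ray(c,u,v,z))
go([.50,-.255,.25],down(-np.pi/2))
E
python3 -m creep '[{"wx":0,"wy":0,"wz":0,"tx":-0.03,"ty":0.02,"tz":0.01,"claw":0.5},{"wx":0,"wy":0,"wz":0,"tx":-0.06,"ty":0.05,"tz":0.01,"claw":0.3},{"wx":0,"wy":0,"wz":0,"tx":-0.08,"ty":0.09,"tz":0.01,"claw":0.0},{"wx":0,"wy":0,"wz":0,"tx":-0.08,"ty":0.13,"tz":0.01,"claw":0.0},{"wx":0,"wy":0.3,"wz":0,"tx":-0.08,"ty":0.17,"tz":0.01,"claw":0.0},{"wx":0,"wy":0.3,"wz":-0.2,"tx":-0.08,"ty":0.187,"tz":0.01,"claw":0.0},{"wx":0,"wy":0.3,"wz":-0.2,"tx":-0.08,"ty":0.187,"tz":0.01,"claw":0.0},{"wx":0,"wy":0.3,"wz":-0.2,"tx":-0.08,"ty":0.187,"tz":0.01,"claw":0.0}]';python3 - <<'E'
from h import *
go([.507,-.09,.25],down(-np.pi/2))
c=bot.get_calibration("wrist");np.save("c5.npy",c,allow_pickle=True);cv2.imwrite("pics/w5.png",bot.grab_frame("wrist"))
E
```

```text
nl [ 0.5688 -0.0384  0.065 ]
nr [ 0.5689 -0.1004  0.065 ]
bore [ 0.6146 -0.0695  0.065 ]
edge [ 0.4853 -0.0871  0.02  ]
edge [ 0.4853 -0.2751  0.02  ]
fj [ 0.5666 -0.0286  0.068 ]
padn [ 0.5655 -0.1337  0.067 ]
t 4.85 pos [ 0.5104 -0.0682  0.1692] shift [-0.08    0.1871  0.0114] turn [ 0.0757  0.5083 -0.2284] F [ 0.8502  0.0857 -0.3224] w 0.025748945784524753
clock: 5.65
position: [0.5011, -0.2544, 0.249]
tool_rot: [-0.034, 1.566, 3.109]
force: [0.1, 0.4, -0.6]
grip_width: 0.0852
t 5.65 pos [ 0.5011 -0.2544  0.249 ] shift [-0.001  -0.1644 -0.0061] turn [0.0695 0.266  0.0089] F [ 0.0939  0.3634 -0.5567] w 0.08516455072793308
```

View pics/w5.png

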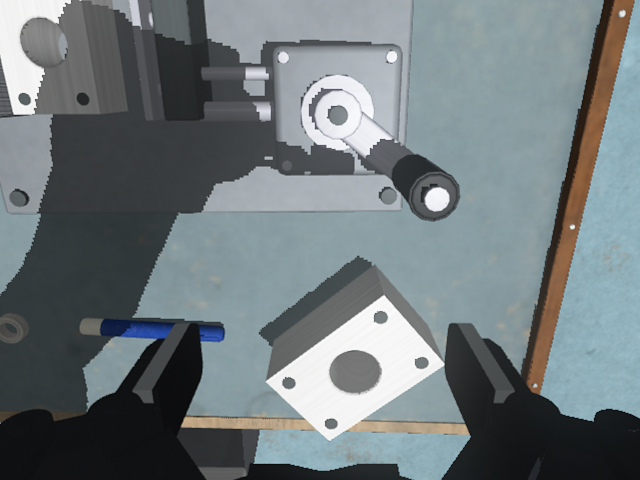

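The housing sits square. The hub is at (338,115), the sleeve top at about (434,196) and the bed corner at (402,211).

```bash
python3 - <<'E'
from h import *
c=np.load("c5.npy",allow_pickle=True).item()
im=cv2.imread("pics/w5.png")
cv2.imwrite("pics/w5z.png",cv2.resize(im[60:240,300:480],None,fx=3.3,fy=3.3,interpolation=cv2.INTER_CUBIC))
H=ray(c,338,115,.106);
for n,u,v,z in [("corner",402,212,.02),("edge",200,212,.02),("slv",433.5,196,.161),("pin",437,199,.165),("gbl",272,175,.085),("gbr",403,175,.085),("gbtr",402,43,.085)]:
  print(n,ray(c,u,v,z))
s_=ray(c,433.5,196,.161);print("hub",H,(s_-H)[:2],np.hypot(*(s_-H)[:2]),np.arctan2(H[0]-s_[0],H[1]-s_[1]))
E
```

```text
corner [ 0.4861 -0.3214  0.02  ]
edge [ 0.4858 -0.1486  0.02  ]
slv [ 0.5345 -0.3101  0.161 ]
pin [ 0.5339 -0.3109  0.165 ]
gbl [ 0.5304 -0.2192  0.085 ]
gbr [ 0.5306 -0.3081  0.085 ]
gbtr [ 0.6125 -0.3023  0.085 ]
hub [ 0.5709 -0.2628  0.106 ] [-0.0364 -0.0473] 0.05970253202984639 0.6564768826295309
```

View pics/w5z.png

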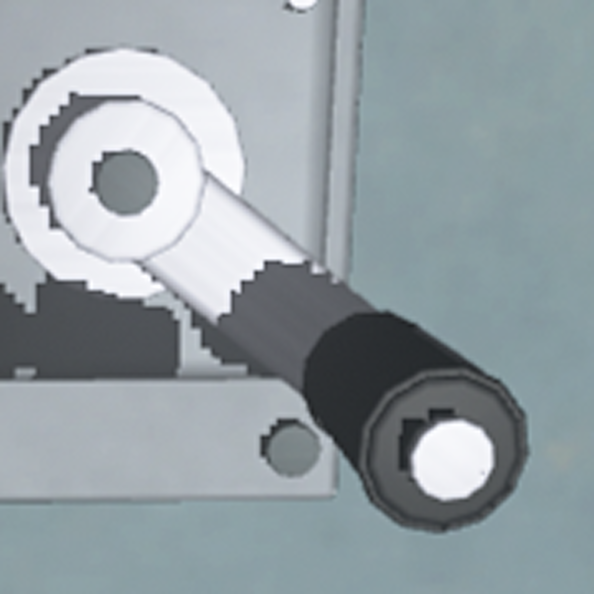

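```bash
python3 -m creep '[{"wx":0,"wy":0,"wz":0,"tx":0,"ty":0.04,"tz":-0.02,"claw":0},{"wx":0,"wy":0.3,"wz":0,"tx":0,"ty":0.056,"tz":-0.033,"claw":0},{"wx":0,"wy":0.3,"wz":0,"tx":0.0,"ty":0.056,"tz":-0.033,"claw":0},{"wx":0,"wy":0.3,"wz":0,"tx":0.03,"ty":0.056,"tz":-0.033,"claw":0}]'; python3 - <<'E'
from h import *
go([.534,-.3105,.135],down(-np.pi/2))
c=bot.get_calibration("wrist");np.save("c6.npy",c,allow_pickle=True);cv2.imwrite("pics/w6.png",bot.grab_frame("wrist"))
E
```

```text
clock: 6.1
position: [0.5361, -0.3092, 0.2213]
tool_rot: [2.847, 1.565, -0.291]
force: [0.1, -0.4, -0.6]
grip_width: 0.0854
t 6.1 pos [ 0.5361 -0.3092  0.2213] shift [0.0863 0.0012 0.0026] turn [ 0.1913 -0.3143 -0.0948] F [ 0.0522 -0.3844 -0.635 ] w 0.08542443436052963
```

View pics/w6.png

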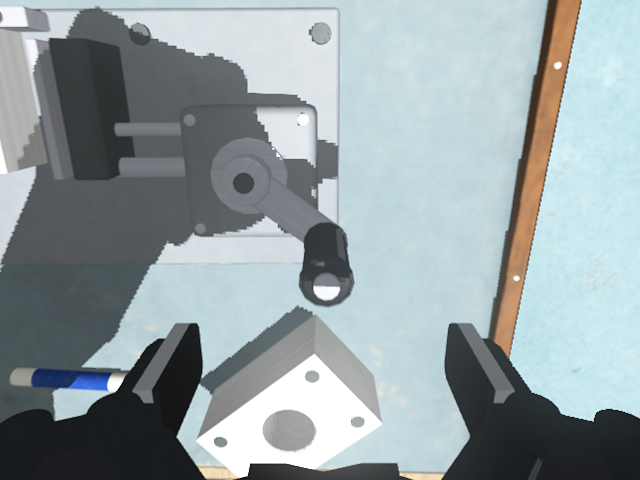

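The sleeve top is at (326,281), central between the fingers (midline ~323). I'll cross-check it and then descend.

```bash
python3 - <<'E'
from h import *
c=np.load("c6.npy",allow_pickle=True).item()
print(ray(c,326,281,.161),ray(c,243,183,.106))
E
python3 -m creep '[{"wx":0,"wy":0,"wz":0,"tx":0.03,"ty":0.001,"tz":0.002,"claw":0},{"wx":0,"wy":0,"wz":0,"tx":0.06,"ty":0.001,"tz":0.002,"claw":0},{"wx":0,"wy":0,"wz":0,"tx":0.085,"ty":0.001,"tz":0.002,"claw":0},{"wx":0,"wy":0,"wz":0,"tx":0.085,"ty":0.001,"tz":0.002,"claw":0}]'; python3 - <<'E'
from h import *
go([.534,-.3105,.135],down(-np.pi/2))
cv2.imwrite("pics/sc7.png",cv2.resize(bot.grab_frame("side")[120:300,250:450],None,fx=3,fy=3))
E
```

```text
[ 0.5355 -0.3103  0.161 ] [ 0.5713 -0.2633  0.106 ]
clock: 6.55
position: [0.53, -0.3062, 0.1272]
tool_rot: [-0.648, 1.563, 2.5]
force: [-0.1, 0.4, 0.9]
grip_width: 0.0853
t 6.55 pos [ 0.53   -0.3062  0.1272] shift [-0.0078  0.0043 -0.004 ] turn [0.3294 0.3684 0.2771] F [-0.1147  0.4462  0.8739] w 0.08532071349616607
```

View pics/sc7.png

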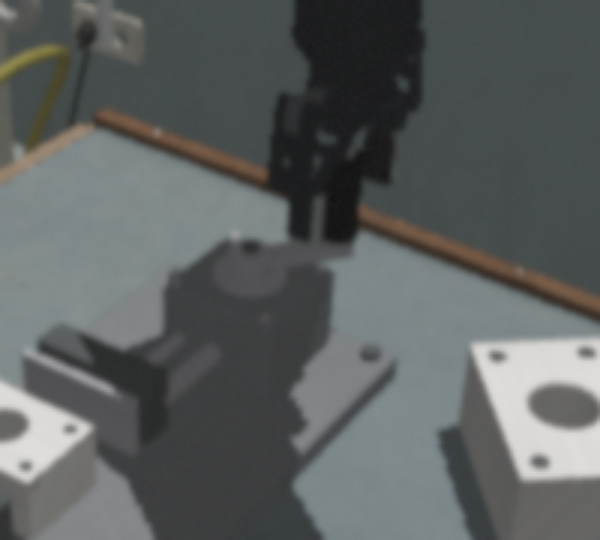

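```bash
python3 -m creep '[{"wx":0,"wy":0,"wz":0,"tx":-0.007,"ty":0.004,"tz":-0.004,"claw":0},{"wx":0,"wy":0,"wz":0,"tx":-0.007,"ty":0.004,"tz":-0.004,"claw":0},{"wx":0,"wy":0,"wz":0,"tx":-0.007,"ty":0.004,"tz":-0.004,"claw":0}]'; python3 - <<'E'
from h import *
go([.5345,-.3105,.135],down(-np.pi/2))
E
```

```text
clock: 6.9
position: [0.5356, -0.3112, 0.1377]
tool_rot: [-0.881, 1.567, 2.266]
force: [0.3, 0.3, 0.2]
grip_width: 0.0853
t 6.9 pos [ 0.5356 -0.3112  0.1377] shift [ 0.0027 -0.0007  0.0011] turn [0.3083 0.1236 0.149 ] F [0.2628 0.2776 0.1523] w 0.08529394339708059
```

```bash
python3 -m creep '[{"wx":0,"wy":0,"wz":0,"tx":0.002,"ty":0,"tz":0.001,"claw":0.4},{"wx":0,"wy":0,"wz":0,"tx":0.002,"ty":0,"tz":0.001,"claw":0.6},{"wx":0,"wy":0,"wz":0,"tx":0.002,"ty":0,"tz":0.001,"claw":0.8},{"wx":0,"wy":0,"wz":0,"tx":0.002,"ty":0,"tz":0.001,"claw":1},{"wx":0,"wy":0,"wz":0,"tx":0.002,"ty":0,"tz":0.001,"claw":1},{"wx":0,"wy":0,"wz":0,"tx":0.002,"ty":0,"tz":0.001,"claw":1},{"wx":0,"wy":0,"wz":0,"tx":0.002,"ty":0,"tz":0.001,"claw":1}]' 50; python3 - <<'E'
from h import *
go([.5345,-.3105,.135],down(-np.pi/2))
c=bot.get_calibration("wrist");cv2.imwrite("pics/w8.png",bot.grab_frame("wrist"))
E
```

```text
clock: 7.6
position: [0.5347, -0.311, 0.1358]
tool_rot: [-0.91, 1.567, 2.237]
force: [-0.8, 2.8, 4.2]
grip_width: 0.0237
t 7.6 pos [ 0.5347 -0.311   0.1358] shift [ 0.0008 -0.0005  0.0002] turn [0.3137 0.124  0.1585] F [-0.7986  2.769   4.2301] w 0.023702119979946732
```

View pics/w8.png

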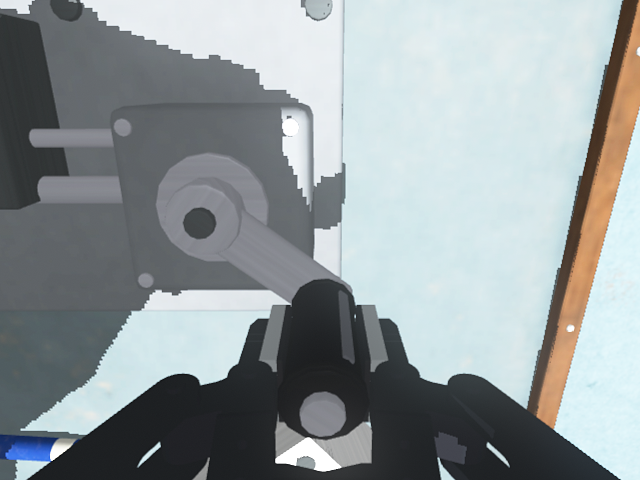

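Gripped: width 24 mm, and the pose gives r=60.2 mm, q=0.65. Next I'll work out the waypoints.

```bash
cat > wp.py <<'E'
from h import *
import sys
C=np.array([.571,-.263])
qs=[float(a) for a in sys.argv[1:]]
o=bot.observe();p=o["position"];v=p[:2]-C
q0=np.arctan2(-v[0],-v[1])%(2*np.pi)
f=o["force"]; rad=v/np.hypot(*v); tan=np.array([-np.cos(q0),np.sin(q0)])
print("t",o["clock"],"q",q0,"r",np.hypot(*v)*1e3,"z",p[2],"Frad %.1f Ftan %.1f Fz %.1f"%(f[:2]@rad,f[:2]@tan,f[2]),"turn",np.degrees((Rt().inv()*down(-np.pi/2)).as_rotvec()),"w",o["grip_width"])
for q in qs:
    t=Rt().inv().apply([C[0]-.06*np.sin(q)-p[0],C[1]-.06*np.cos(q)-p[1],.135-p[2]]);print(q,np.round(t*1000,1))
E
python3 wp.py .75 .85 .95 1.05
```

```text
t 7.65 q 0.6482473724204507 r 60.201138457330416 z 0.13580447851395924 Frad -1.5 Ftan 2.5 Fz 4.8 turn [0.3145 0.1273 0.1605] w 0.023981948206987444
0.75 [ 0.8 -4.1  4.5]
0.85 [ 0.8 -8.4  8.7]
0.95 [  0.9 -13.2  12.4]
1.05 [  0.9 -18.2  15.6]
```

```bash
python3 -m creep '[{"wx":0,"wy":0,"wz":0,"tx":0.0008,"ty":-0.0041,"tz":0.0045,"claw":1},{"wx":0,"wy":0,"wz":0,"tx":0.0008,"ty":-0.0084,"tz":0.0087,"claw":1},{"wx":0,"wy":0,"wz":0,"tx":0.0009,"ty":-0.0132,"tz":0.0124,"claw":1},{"wx":0,"wy":0,"wz":0,"tx":0.0009,"ty":-0.0182,"tz":0.0156,"claw":1}]'; python3 wp.py 1.15 1.3 1.45 1.6 1.75 1.9 2.05 2.2
```

```text
clock: 8.05
position: [0.5195, -0.294, 0.1357]
tool_rot: [-1.718, 1.57, 1.428]
force: [2.4, -4.4, 7.0]
grip_width: 0.0236
t 8.05 q 1.0280942532613218 r 60.09537446582872 z 0.13574029015409486 Frad 0.2 Ftan -5.0 Fz 7.0 turn [ 0.2728 -0.0062  0.0427] w 0.023620780328064302
1.15 [ 0.7 -6.5  3.3]
1.3 [  0.8 -15.    6.3]
1.45 [  0.8 -23.8   8. ]
1.6 [  0.8 -32.8   8.4]
1.75 [  0.8 -41.8   7.4]
1.9 [  0.8 -50.5   5.1]
2.05 [  0.8 -58.7   1.5]
2.2 [  0.8 -66.3  -3.3]
```

Tracking is very good: radial force ≈ 0, tangential drag 5 N.

```bash
python3 -m creep '[{"wx":0,"wy":0,"wz":0,"tx":0.0007,"ty":-0.0065,"tz":0.0033,"claw":1},{"wx":0,"wy":0,"wz":0,"tx":0.0008,"ty":-0.015,"tz":0.0063,"claw":1},{"wx":0,"wy":0,"wz":0,"tx":0.0008,"ty":-0.0238,"tz":0.008,"claw":1},{"wx":0,"wy":0,"wz":0,"tx":0.0008,"ty":-0.0328,"tz":0.0084,"claw":1},{"wx":0,"wy":0,"wz":0,"tx":0.0008,"ty":-0.0418,"tz":0.0074,"claw":1},{"wx":0,"wy":0,"wz":0,"tx":0.0008,"ty":-0.0505,"tz":0.0051,"claw":1},{"wx":0,"wy":0,"wz":0,"tx":0.0008,"ty":-0.0587,"tz":0.0015,"claw":1},{"wx":0,"wy":0,"wz":0,"tx":0.0008,"ty":-0.0663,"tz":-0.0033,"claw":1}]'; python3 wp.py 2.3 2.45 2.6 2.75 2.9 3.05 3.2 3.35
```

```text
clock: 8.85
position: [0.5221, -0.2283, 0.1356]
tool_rot: [0.987, 1.57, -2.151]
force: [-5.0, -2.3, 13.2]
grip_width: 0.0238
t 8.85 q 2.1876589297854823 r 59.90970583239918 z 0.1356419537590131 Frad 2.7 Ftan -4.7 Fz 13.2 turn [ 0.2186  0.0145 -0.022 ] w 0.02383782427895131
2.3 [ 0.6 -5.3 -4.1]
2.45 [  0.6 -11.5 -10.6]
2.6 [  0.6 -16.7 -18. ]
2.75 [  0.6 -20.7 -26. ]
2.9 [  0.6 -23.5 -34.6]
3.05 [  0.6 -24.9 -43.5]
3.2 [  0.6 -25.  -52.5]
3.35 [  0.6 -23.8 -61.4]
```

```bash
python3 -m creep '[{"wx":0,"wy":0,"wz":0,"tx":-0.001,"ty":-0.0053,"tz":-0.0041,"claw":1},{"wx":0,"wy":0,"wz":0,"tx":-0.001,"ty":-0.0115,"tz":-0.0106,"claw":1},{"wx":0,"wy":0,"wz":0,"tx":-0.001,"ty":-0.0167,"tz":-0.018,"claw":1},{"wx":0,"wy":0,"wz":0,"tx":-0.001,"ty":-0.0207,"tz":-0.026,"claw":1},{"wx":0,"wy":0,"wz":0,"tx":-0.001,"ty":-0.0235,"tz":-0.0346,"claw":1},{"wx":0,"wy":0,"wz":0,"tx":-0.001,"ty":-0.0249,"tz":-0.0435,"claw":1},{"wx":0,"wy":0,"wz":0,"tx":-0.001,"ty":-0.025,"tz":-0.0525,"claw":1},{"wx":0,"wy":0,"wz":0,"tx":-0.001,"ty":-0.0238,"tz":-0.0614,"claw":1}]'; python3 wp.py 3.5 3.65 3.8 3.95 4.1 4.25 4.4 4.55
```

```text
clock: 9.65
position: [0.5828, -0.2043, 0.136]
tool_rot: [0.058, 1.568, -3.08]
force: [-5.4, -1.4, -1.6]
grip_width: 0.0238
t 9.65 q 3.340213503906546 r 59.908296226840896 z 0.13599003278887664 Frad -2.4 Ftan -5.0 Fz -1.6 turn [ 0.2161  0.1476 -0.0088] w 0.023814564627800044
3.5 [ 1.   2.6 -9.2]
3.65 [  0.9   6.4 -17.4]
3.8 [  0.9  11.4 -24.9]
3.95 [  0.9  17.4 -31.5]
4.1 [  0.9  24.4 -37.2]
4.25 [  0.9  32.1 -41.8]
4.4 [  0.9  40.5 -45.1]
4.55 [  0.9  49.2 -47.2]
```

```bash
python3 -m creep '[{"wx":0,"wy":0,"wz":0,"tx":0,"ty":0.0026,"tz":-0.0092,"claw":1},{"wx":0,"wy":0,"wz":0,"tx":0,"ty":0.0064,"tz":-0.0174,"claw":1},{"wx":0,"wy":0,"wz":0,"tx":0,"ty":0.0114,"tz":-0.0249,"claw":1},{"wx":0,"wy":0,"wz":0,"tx":0,"ty":0.0174,"tz":-0.0315,"claw":1},{"wx":0,"wy":0,"wz":0,"tx":0,"ty":0.0244,"tz":-0.0372,"claw":1},{"wx":0,"wy":0,"wz":0,"tx":0,"ty":0.0321,"tz":-0.0418,"claw":1},{"wx":0,"wy":0,"wz":0,"tx":0,"ty":0.0405,"tz":-0.0451,"claw":1},{"wx":0,"wy":0,"wz":0,"tx":0,"ty":0.0492,"tz":-0.0472,"claw":1}]'; python3 wp.py 4.7 4.85 5.0 5.15 5.3 5.45 5.6 5.75
python3 -c "
from h import *
cv2.imwrite('pics/s9.png',cv2.resize(bot.grab_frame('scene')[140:345,200:375],None,fx=2.9,fy=2.9))"
```

```text
clock: 10.45
position: [0.6303, -0.2529, 0.1358]
tool_rot: [-0.225, 1.568, 2.921]
force: [-5.0, 3.4, 5.6]
grip_width: 0.0237
t 10.45 q 4.544029812594296 r 60.17351056753998 z 0.1358256623569033 Frad -4.3 Ftan -4.2 Fz 5.6 turn [0.2466 0.177  0.04  ] w 0.02369522800018517
4.7 [ 0.8  9.3 -0.6]
4.85 [ 0.8 18.3 -0. ]
5.0 [ 0.8 27.1  1.9]
5.15 [ 0.8 35.5  5.1]
5.3 [ 0.8 43.3  9.6]
5.45 [ 0.8 50.4 15.1]
5.6 [ 0.9 56.5 21.7]
5.75 [ 0.9 61.6 29.1]
```

View pics/s9.png

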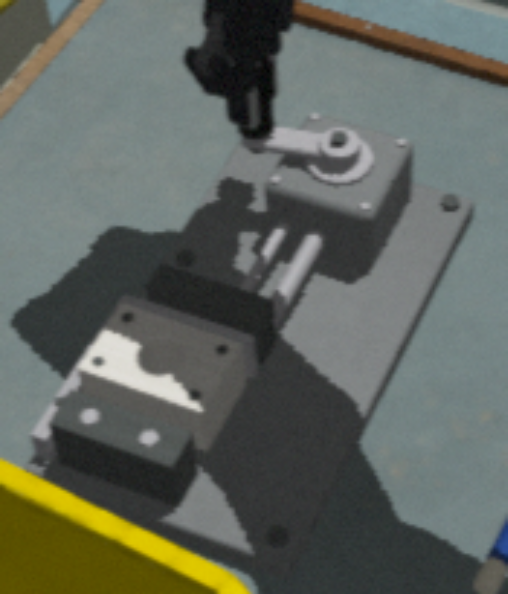

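The sleeve is held with the crank at the back of its circle, and the jaw is nearing the housing, which still lies along the fence. I'll continue.

```bash
python3 -m creep '[{"wx":0,"wy":0,"wz":0,"tx":0,"ty":0.0093,"tz":-0.0006,"claw":1},{"wx":0,"wy":0,"wz":0,"tx":0,"ty":0.0183,"tz":0,"claw":1},{"wx":0,"wy":0,"wz":0,"tx":0,"ty":0.0271,"tz":0.0019,"claw":1},{"wx":0,"wy":0,"wz":0,"tx":0,"ty":0.0355,"tz":0.0051,"claw":1},{"wx":0,"wy":0,"wz":0,"tx":0,"ty":0.0433,"tz":0.0096,"claw":1},{"wx":0,"wy":0,"wz":0,"tx":0,"ty":0.0504,"tz":0.0151,"claw":1},{"wx":0,"wy":0,"wz":0,"tx":0,"ty":0.0565,"tz":0.0217,"claw":1},{"wx":0,"wy":0,"wz":0,"tx":0,"ty":0.0616,"tz":0.0291,"claw":1}]'; python3 wp.py 5.85 6.0 6.1 6.2 6.3 6.4 6.5 6.6
```

```text
clock: 11.3
position: [0.6019, -0.3149, 0.1359]
tool_rot: [-0.696, 1.568, 2.45]
force: [0.6, 9.6, 3.7]
grip_width: 0.0239
t 11.3 q 5.746141592577271 r 60.4408368650482 z 0.135863990067568 Frad -7.9 Ftan -5.5 Fz 3.7 turn [0.2322 0.1245 0.1036] w 0.02389201932987075
5.85 [0.9 2.5 5.7]
6.0 [ 0.9  5.6 14.2]
6.1 [ 0.9  7.  20. ]
6.2 [ 0.9  7.8 26. ]
6.3 [ 0.9  7.9 32. ]
6.4 [ 0.9  7.5 37.9]
6.5 [ 0.9  6.5 43.9]
6.6 [ 1.   4.9 49.6]
```

```bash
python3 -m creep '[{"wx":0,"wy":0,"wz":0,"tx":0,"ty":0.002,"tz":0.0057,"claw":1},{"wx":0,"wy":0,"wz":0,"tx":0,"ty":0.0049,"tz":0.0142,"claw":1},{"wx":0,"wy":0,"wz":0,"tx":0,"ty":0.0063,"tz":0.02,"claw":1},{"wx":0,"wy":0,"wz":0,"tx":0,"ty":0.0071,"tz":0.026,"claw":1},{"wx":0,"wy":0,"wz":0,"tx":0,"ty":0.0072,"tz":0.032,"claw":1},{"wx":0,"wy":0,"wz":0,"tx":0,"ty":0.0068,"tz":0.0379,"claw":1},{"wx":0,"wy":0,"wz":0,"tx":0,"ty":0.0058,"tz":0.0439,"claw":1},{"wx":0,"wy":0,"wz":0,"tx":0,"ty":0.0042,"tz":0.0496,"claw":1}]'; python3 wp.py 6.7 6.8 6.9 7.0 7.1 7.2 7.3 7.4
python3 -c "
from h import *
cv2.imwrite('pics/s10.png',cv2.resize(bot.grab_frame('scene')[140:345,200:375],None,fx=2.9,fy=2.9))"
```

```text
clock: 12.1
position: [0.5526, -0.3202, 0.136]
tool_rot: [-0.542, 1.57, 2.604]
force: [5.4, -3.4, -1.7]
grip_width: 0.0244
t 12.1 q 0.3113571987811835 r 60.12086143046596 z 0.13601872179283536 Frad 1.6 Ftan -6.2 Fz -1.7 turn [0.2073 0.044  0.0263] w 0.024383304701428767
6.7 [ 1.  -2.4  5.9]
6.8 [ 1.  -5.1 11.2]
6.9 [ 1.  -8.3 16.3]
7.0 [  1.  -12.1  21. ]
7.1 [  1.  -16.2  25.3]
7.2 [  1.1 -20.8  29.1]
7.3 [  1.1 -25.8  32.5]
7.4 [  1.1 -31.   35.4]
```

View pics/s10.png

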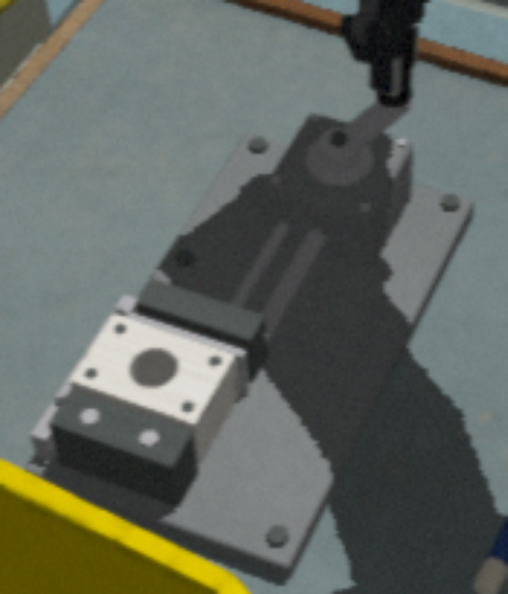

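The jaw is pushing the housing squarely along the fence. I'll continue.

```bash
python3 -m creep '[{"wx":0,"wy":0,"wz":0,"tx":0.001,"ty":-0.0024,"tz":0.0059,"claw":1},{"wx":0,"wy":0,"wz":0,"tx":0.001,"ty":-0.0051,"tz":0.0112,"claw":1},{"wx":0,"wy":0,"wz":0,"tx":0.001,"ty":-0.0083,"tz":0.0163,"claw":1},{"wx":0,"wy":0,"wz":0,"tx":0.001,"ty":-0.0121,"tz":0.021,"claw":1},{"wx":0,"wy":0,"wz":0,"tx":0.001,"ty":-0.0162,"tz":0.0253,"claw":1},{"wx":0,"wy":0,"wz":0,"tx":0.001,"ty":-0.0208,"tz":0.0291,"claw":1},{"wx":0,"wy":0,"wz":0,"tx":0.001,"ty":-0.0258,"tz":0.0325,"claw":1},{"wx":0,"wy":0,"wz":0,"tx":0.001,"ty":-0.031,"tz":0.0354,"claw":1}]'; python3 wp.py 7.5 7.6 7.7 7.8 7.9 8.0 8.1 8.2
```

```text
clock: 12.95
position: [0.5172, -0.2899, 0.1358]
tool_rot: [2.45, 1.569, -0.688]
force: [4.5, -4.5, 6.7]
grip_width: 0.0238
t 12.95 q 1.1078997174583167 r 60.15144403235624 z 0.13580247544080334 Frad -2.0 Ftan -6.0 Fz 6.7 turn [ 0.1776 -0.0578 -0.0477] w 0.023789079496365596
7.5 [ 0.8 -6.1  2.4]
7.6 [  0.8 -11.8   4.2]
7.7 [  0.8 -17.7   5.4]
7.8 [  0.8 -23.6   6. ]
7.9 [  0.8 -29.6   6. ]
8.0 [  0.8 -35.6   5.4]
8.1 [  0.8 -41.5   4.2]
8.2 [  0.8 -47.2   2.5]
```

```bash
python3 -m creep '[{"wx":0,"wy":0,"wz":0,"tx":0,"ty":-0.0061,"tz":0.0024,"claw":1},{"wx":0,"wy":0,"wz":0,"tx":0,"ty":-0.0118,"tz":0.0042,"claw":1},{"wx":0,"wy":0,"wz":0,"tx":0,"ty":-0.0177,"tz":0.0054,"claw":1},{"wx":0,"wy":0,"wz":0,"tx":0,"ty":-0.0236,"tz":0.006,"claw":1},{"wx":0,"wy":0,"wz":0,"tx":0,"ty":-0.0296,"tz":0.006,"claw":1},{"wx":0,"wy":0,"wz":0,"tx":0,"ty":-0.0356,"tz":0.0054,"claw":1},{"wx":0,"wy":0,"wz":0,"tx":0,"ty":-0.0415,"tz":0.0042,"claw":1},{"wx":0,"wy":0,"wz":0,"tx":0,"ty":-0.0452,"tz":0.003,"claw":1}]'; python3 wp.py 8.15 8.2 8.25 8.3
```

```text
clock: 13.75
position: [0.5138, -0.2453, 0.1359]
tool_rot: [1.84, 1.569, -1.299]
force: [-3.1, -5.0, 4.6]
grip_width: 0.024
t 13.75 q 1.8707265790772045 r 59.896096007252964 z 0.13586840726366586 Frad 1.5 Ftan -5.7 Fz 4.6 turn [ 0.1443 -0.0294 -0.106 ] w 0.024048744767241295
8.15 [0.9 0.2 0.2]
8.2 [ 0.9 -2.7 -0.8]
8.25 [ 0.9 -5.4 -1.9]
8.3 [ 0.9 -8.2 -3.1]
```

```bash
python3 -m creep '[{"wx":0,"wy":0,"wz":0,"tx":0,"ty":-0.0027,"tz":-0.0008,"claw":1},{"wx":0,"wy":0,"wz":0,"tx":0,"ty":-0.0045,"tz":-0.0015,"claw":1},{"wx":0,"wy":0,"wz":0,"tx":0,"ty":-0.0045,"tz":-0.0015,"claw":1}]'; python3 wp.py 8.2
python3 -c "
from h import *
cv2.imwrite('pics/s11.png',cv2.resize(bot.grab_frame('scene')[140:345,200:375],None,fx=2.9,fy=2.9))"
```

```text
clock: 14.05
position: [0.5146, -0.2429, 0.1359]
tool_rot: [1.475, 1.567, -1.666]
force: [-4.6, -12.5, 2.0]
grip_width: 0.0235
t 14.05 q 1.9137842234992903 r 59.911193373867555 z 0.13588779254887012 Frad 0.1 Ftan -13.3 Fz 2.0 turn [ 0.0566  0.0232 -0.2417] w 0.02346408688048655
8.2 [ 0.9 -0.2  0. ]
```

View pics/s11.png

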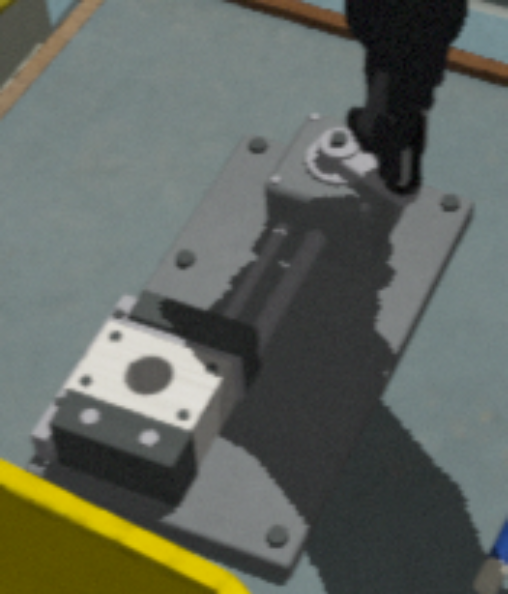

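q = 8.197 and the tangential force jumped, so it's at the stop. I'll release and lift.

```bash
python3 -m creep '[{"wx":0,"wy":0,"wz":0,"tx":0,"ty":0,"tz":0,"claw":1},{"wx":0,"wy":0,"wz":0,"tx":0,"ty":0,"tz":0,"claw":0.6},{"wx":0,"wy":0,"wz":0,"tx":0,"ty":0,"tz":0,"claw":0.2},{"wx":0,"wy":0,"wz":0,"tx":0,"ty":0,"tz":0,"claw":0},{"wx":0,"wy":0,"wz":0,"tx":0,"ty":0,"tz":0,"claw":0},{"wx":0,"wy":0,"wz":0,"tx":-0.03,"ty":0,"tz":0,"claw":0},{"wx":0,"wy":0,"wz":0,"tx":-0.06,"ty":0,"tz":0,"claw":0},{"wx":0,"wy":0,"wz":0,"tx":-0.10,"ty":0,"tz":0,"claw":0}]'; python3 -m creep '[{"wx":0,"wy":0,"wz":0,"tx":-0.03,"ty":-0.04,"tz":0,"claw":0},{"wx":0,"wy":0,"wz":0,"tx":-0.03,"ty":-0.08,"tz":0.01,"claw":0},{"wx":0,"wy":0,"wz":0,"tx":-0.03,"ty":-0.12,"tz":0.01,"claw":0},{"wx":0,"wy":0,"wz":0,"tx":-0.03,"ty":-0.12,"tz":0.01,"claw":0},{"wx":0,"wy":0,"wz":0,"tx":-0.03,"ty":-0.12,"tz":0.01,"claw":0}]'; python3 - <<'E'
from h import *
np.save("c12.npy",bot.get_calibration("wrist"),allow_pickle=True);cv2.imwrite("pics/w12.png",bot.grab_frame("wrist"))
cv2.imwrite("pics/s12.png",bot.grab_frame("scene"))
E
```

```text
clock: 14.9
position: [0.514, -0.2421, 0.2361]
tool_rot: [0.936, 1.567, -2.205]
force: [-0.4, 0.1, 0.0]
grip_width: 0.0852
clock: 15.4
position: [0.504, -0.1213, 0.266]
tool_rot: [1.042, 1.567, -2.096]
force: [-0.2, -0.7, 0.2]
grip_width: 0.0851
```

View pics/w12.png

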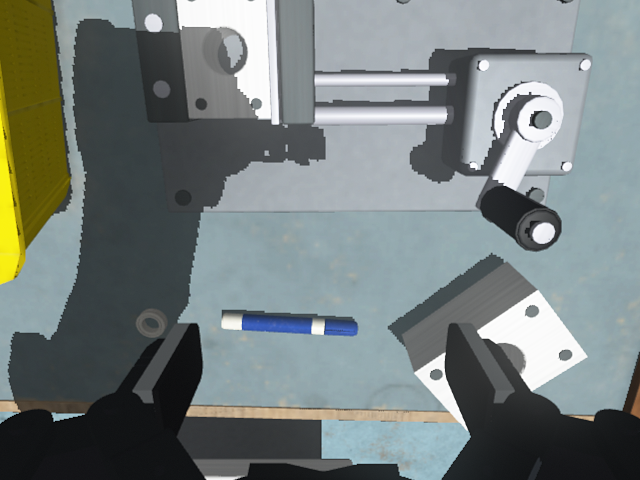

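View pics/s12.png

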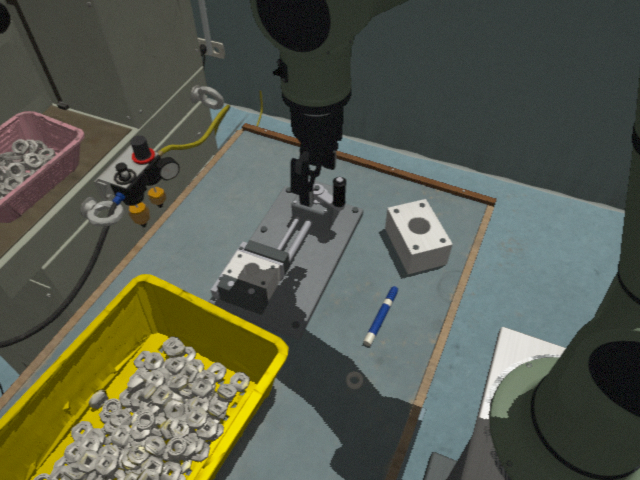

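The housing lies between the jaws (near edge at row ~119). The sleeve top is at (537,229), and the marker and bearing are where they were. One numeric check before handing in.

```bash
python3 - <<'E'
from h import *
c=np.load("c12.npy",allow_pickle=True).item()
for n,u,v,z in [("nl",190,118,.065),("nr",270,119,.065),("bore",225,51,.065),("edge",250,211.5,.02),("edge",500,211.5,.02),("padfront",274,124,.067)]: print(n,ray(c,u,v,z))
s_=ray(c,537,229,.161);h=ray(c,541,119,.106);print("q",2*np.pi+np.arctan2(h[0]-s_[0],h[1]-s_[1]),np.hypot(*(s_-h)[:2]))
E
```

```text
nl [ 0.5686 -0.0238  0.065 ]
nr [ 0.5681 -0.0824  0.065 ]
bore [ 0.6139 -0.0527  0.065 ]
edge [ 0.4851 -0.0563  0.02  ]
edge [ 0.4857 -0.2806  0.02  ]
padfront [ 0.5647 -0.0854  0.067 ]
q 8.181591951435655 0.059742137679486856
```

```bash
python3 -c "
from workcell import bot
print(bot.job_done(), bot.observe()['clock'])"
```

```text
the job is handed in; nothing more can be done
the job is handed in; nothing more can be done
```

I pushed the housing back until it was flush with the fence. I then gripped the black sleeve and wound the crank clockwise in one unbroken hold from about 0.65 rad to its stop, let go and lifted clear. The job was handed in at about 15.5 s of the 69 s allowed; no verdict came back.

| Check | Measured | Required |
|---|---|---|
| Crank angle, from the arm at the stop | 8.20 rad, with the force rising to 13 N | above 7.8 rad |
| Crank angle, from the wrist camera after release | 8.18 rad | above 7.8 rad |
| Housing position in the vice frame | about (44, 110.5) mm | x above 41 mm, y 107 to 113 mm |
| Housing squareness | within about 0.01 rad | within 0.05 rad |
| Grip on the sleeve | 23.5 to 24.4 mm opening at every check, 50 N set | no letting go |

- **Not measured:** I could not measure the pad's force on the housing. That it is clamped rests on the crank being at its stop and on the pictures.
- **Bystanders:** The marker and the spare bearing look unmoved in the last picture.
- **Disagreements:** The camera puts the housing's near face 1 to 1.5 mm short of the nominal flush position, which is within the calibration error and the allowed 4 mm. My first position for the vice, from the fixed cameras, was about 5 mm off the wrist-camera one, so I used the wrist-camera figures.

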